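Set out the steriliser test tray

ROBOT

A 6-joint arm with a two-finger parallel gripper is mounted at the origin on a cart in front of the work surface, level with it; the furniture and walls round the work are solid. World frame = base frame: x ahead of the robot, y to its left, z up, the work surface at z = 0. Lengths are in m, angles in rad, forces in N, time in s.
With the tool pointing down it reaches from about 0.275 to 0.75 m from the base axis. Payload 10.2 kg.
Tool frame: the origin (TCP) lies at the very end of the fingers, on their centre line; the grasp point (between the pads) lies arm.hold_point_z behind it (arm.hold_point_z is the distance from the TCP to the grasp point, in m); z points along the fingers, y is the direction in which the jaws open and shut (so a half turn about z gives the same grasp; the last joint's range is limited). The gripper opens to 88 mm and grips with 3 to 60 N. Pads are 18 mm wide; open, the fingers measure 123 mm over their backs; the gripper's body (75 mm by 187 mm) begins 45 mm behind the grasp point.
Start: joints at [0.92, 0.313, 1.498, -0, 1.331, -0.223], TCP at [0.218, 0.478, 0.239] pointing down, gripper open.
Joint ranges: [-2.94, 2.94], [-0.97, 2.17], [0.19, 2.56], [-1.23, 4.37], [0.02, 3.11], [-2.88, 2.88]. Speed limits (rad/s): [2.39, 2.39, 3.01, 3.14, 3.14, 3.14].

INTERFACE

Orientations are given as [roll, pitch, yaw] about the fixed x, y, z axes, in that order (R = Rz(yaw) Ry(pitch) Rx(roll)).
In Python, from plant import arm gives the robot as it stands.
- The arm moves only by the tool move_arm, never from a script. Its argument "targets" is one flat list of numbers, 6 for each row, row after row: the shift along the tool's x, y, z in mm, then the turn, a rotation vector about the tool's x, y, z in degrees. In form: [x, y, z, rx, ry, rz, x, y, z, rx, ry, rz, ...]. A call has exactly 8 rows; each row is the pose to reach, as a shift and turn from the pose commanded when the call began, along the tool's axes at that moment; what a row does not reach only later rows make up. A row lasts 1/10 s, in which the tool goes at most 50 mm and 8.59 degrees, less where a joint would pass 70% of its speed; a pose out of reach is approached as far as the arm can. A call with a gripper value outside its range is refused whole. "claw" is the finger opening in mm, from 0 to 88.1, set as the call begins (left out, the last holds). The fingers move at their own pace and stop on an object; "newtons" is the grip in N (left out, the last holds). Time passes only in rows, so rows that repeat a pose let the fingers close, or fill a call up. It gives the time, the measured TCP pose, the force and the opening at its end, in the units of the state.
- arm.sense(): the state, without advancing time (a new reading comes with each control period).
- arm.camera(name): name is "scene" or "top" or "wrist"; returns a dict with "pixels" (420x560x3 uint8, red, green, blue), "fx", "fy", "cx", "cy" (pixels), "eye" and "orientation" of the camera in the world. Camera axes: x right, y down, z forward; pixel columns grow to the right and rows downward; lengths in m; the calibration is good to about 2 mm. The wrist camera is an equidistant fisheye: a pixel r from the principal point sees the ray r / f radians off the axis. A picture is of the moment at which its call begins. There is no depth.
- arm.hand_in(): hands the job in, once; it reports no verdict.
Trained networks look in the newest picture that a camera, given by its name, has taken for a name from the list of things; names that differ only in an ending like _2 or _b are one class to them, and where a whole thing is asked for, a point or a joint stands for the part that bears it (a point fixed in the world has none). Each returns a list of dicts, best first, with "p" (0 to 1); they miss things now and then, are a little off and sometimes report something else, mostly with a low value. They report only what shows in the picture. A call takes as long as a camera call. They do not tell look-alikes from the thing itself.
- arm.boxes_of(camera, label): "location" ([x, y, z] in m, in the coordinates of the camera as it stood for that picture, good to about 4 mm: the middle of the surface that is visible of it).
- arm.mark_of(camera, label): "location" ([x, y, z] in m, in the coordinates of the camera as it stood for that picture, good to about 4 mm: a listed point, or the origin of a listed thing).
The state is a dict: "t": time; "joint_positions": joint angles; "joint_velocities": joint speeds; "effort": joint torques, N m; "tcp_pos": TCP position; "orientation": TCP orientation; "wrist_force": force on the tool from outside, world axes, zero at the start; "ft_torque": the same for the moment, N m; "finger_gap": finger opening in m.
Only numpy, scipy, OpenCV 4.12 (cv2) and the standard library are available. Lean on these libraries where they do the work, as an engineer would, in place of code of your own. Each camera call takes 0.05 s, during which the arm holds its last target.

TASK

Lay out the steriliser test set in the steel tray: the square timer flat in the middle of the tray and square with it; the smaller carton upright, halfway between the timer and the tray's left end wall, its long side running front to back; the roll of tape flat on top of that carton, in the middle; and the dropper bottle standing upright halfway between the timer and the tray's right end wall. Carton and bottle are centred between the tray's front and back walls (left, right, front and back as the robot sees them); leave the long carton and the spray can where they stand.

Things in the scene. Friction and masses are not known exactly. Their poses are not given: they have to be found in the camera images.
- tray: Rectangular perforated stainless tray, open on top, fixed, 175 (x) x 275 (y) x 24 mm high, its underside 2 mm above the worktop. Origin: centre of its underside; x to its back wall (away from the robot), y to its left end wall, z up; turned up to 0.2 rad. Floor 2 mm thick; inner faces of the end walls at y = +133 and -133 mm, of front and back walls at x = -83 and +83 mm.
- small_carton: The smaller of two printed cartons, closed and rigid, 61 (x) x 110 (y) x 76 mm high (flat top at z = 75 mm), 0.16 kg. Origin: centre of its underside; y along its long side, z up. It starts upright on the worktop with its long side roughly along the robot's forward direction (world x), within 0.25 rad; nothing stands on it.
- tape_roll: Roll of beige tape lying flat, 65 mm across, 19 mm high, 0.05 kg, solid (no reaching into its hole). Origin: centre of its underside; z up. Tape, timer, small carton and bottle start in a row along y, 127 mm apart, in any order. Behind the row (world x over 0.56, y over 0.1) stands the sealing machine: a wide gripper body closing along x on low things can strike it.
- timer: Flat square white digital timer lying on its back, 66 x 66 x 19 mm (its case is 17 mm high), 0.07 kg. Origin: centre of its underside; x and y along its sides, z up. It starts within 0.25 rad of square with the worktop.
- dropper: Small round brown dropper bottle with a black rubber teat, standing: 33 mm across and 102 mm high; the straight body reaches up to 62 mm above its underside, the narrower collar (24 mm across) to 77 mm, the teat (13 mm across) to the top; 0.07 kg. Origin: centre of its underside; z up.
- long_carton: Bystander: the longer printed carton, 67 x 170 (y) x 81 mm, standing behind and to the left of the tray. Origin: centre of its underside. Leave it where it is.
- spray_can: Bystander: spray can with a cap, 52 mm across, 171 mm high, standing to the left of the long carton. Origin: centre of its underside. Leave it where it is.
Mind the look-alikes: they are no part of the job. Leave any orange, pink or yellow look-alike of the dropper alone.

How it is judged:
By the outcome, as a careful person would: the job done as asked, in the order asked, and still so for the second after the job is handed in, with the robot touching nothing.
It also fails if it takes over 120 s, if anything falls off the work surface, if the arm or the gripper's body presses on something with over 40 N, if the wrist force passes 120 N, or if a joint passes its speed limit or range.

## Working session

There is one attempt and no reset: what is moved stays moved. The work goes in short steps, Python scripts to look and compute and a tool call to move; the robot and the scene stay as the last step left them, time stands still between calls to the robot, and variables do not carry over. Pictures are saved under pics/ and viewed, and the job is handed in when it is done.

Besides the shell and the picture viewer there is one more tool, called after "Request:" as name(argument=value, ...) on one line, values as JSON. move_arm: Moves the arm, as the interface text tells. Its arguments: {"type":"object","properties":{"targets":{"type":"array","items":{"type":"number"}},"claw":{"type":"number"},"newtons":{"type":"number"}},"required":["targets"]}

```bash
ls; mkdir -p pics
cat > h.py <<'E'
import numpy as np,cv2
from scipy.spatial.transform import Rotation as R
from plant import arm
def snap(n,f):
    c=arm.camera(n); cv2.imwrite('pics/'+f,c['pixels'][:,:,::-1]); return c
def Rc(c):
    o=np.array(c['orientation'],float)
    return R.from_euler('xyz',o).as_matrix() if o.shape==(3,) else o
def w(c,p): return Rc(c)@np.array(p)+np.array(c['eye'])
E
python3 - <<'E'
from h import *
print(arm.sense(), arm.hold_point_z)
for n in ['scene','top','wrist']:
    c=snap(n,n+'0.png'); print(n,c['fx'],c['cx'],c['cy'],c['eye'],c['orientation'])
    for l in ['tray','small_carton','tape_roll','timer','dropper','long_carton','spray_can']:
        for k,f in (('m',arm.mark_of),('b',arm.boxes_of)):
            print(n,l,k,[(round(d['p'],2),w(c,d['location']).round(3).tolist()) for d in f(n,l)][:4])
print(arm.sense()['t'])
E
```

```text
pics
{'t': 0.0, 'joint_positions': array([ 9.19576547e-01,  3.13424683e-01,  1.49842492e+00,  3.31442581e-06,
        1.33099028e+00, -2.23428629e-01]), 'joint_velocities': array([-0.00096258,  0.00254312,  0.00032255, -0.00129434, -0.00125943,
        0.00028695]), 'effort': array([-4.40640988e-04, -4.02217555e+01, -2.52271414e+01,  6.93663326e-02,
        3.53016949e-02, -6.37725998e-05]), 'tcp_pos': array([0.21767646, 0.47748139, 0.2381786 ]), 'orientation': array([-3.14037714e+00, -2.79492783e-04,  2.71380054e+00]), 'wrist_force': array([ 0.02679272, -0.55265443, -0.35564395]), 'ft_torque': array([ 0.0664278 , -0.01045188,  0.03379509]), 'finger_gap': 0.08786266200837242} 0.0187
scene 541.9283553970087 284.4650590314302 210.65968157537878 [0.02489509 0.91959118 1.03405028] [-2.37334638 -0.01082173 -2.51795422]
scene tray m [(0.69, [0.503, -0.272, 0.004])]
scene tray b [(0.82, [0.511, -0.286, 0.005])]
scene small_carton m [(0.85, [0.458, 0.164, 0.001])]
scene small_carton b [(0.72, [0.471, 0.195, 0.055])]
scene tape_roll m [(0.86, [0.43, 0.289, 0.004])]
scene tape_roll b [(0.66, [
[... 1590 characters left out ...]
]
wrist 325.19226210127806 275.06894010817285 212.09553739159824 [0.15613091 0.50543275 0.384837  ] [ 2.88025372e+00 -9.55468100e-04  1.14251658e+00]
wrist tray m []
wrist tray b []
wrist small_carton m []
wrist small_carton b [(0.28, [0.406, 0.306, 0.019])]
wrist tape_roll m [(0.9, [0.429, 0.29, 0.002])]
wrist tape_roll b [(0.76, [0.405, 0.306, 0.019])]
wrist timer m []
wrist timer b []
wrist dropper m [(0.98, [0.419, 0.415, 0.002]), (0.6, [0.489, 0.468, -0.0]), (0.57, [0.516, 0.518, -0.003])]
wrist dropper b [(0.95, [0.406, 0.421, 0.046]), (0.75, [0.5, 0.519, 0.015]), (0.53, [0.474, 0.472, 0.017])]
wrist long_carton m []
wrist long_carton b []
wrist spray_can m []
wrist spray_can b []
2.25
```

View pics/top0.png

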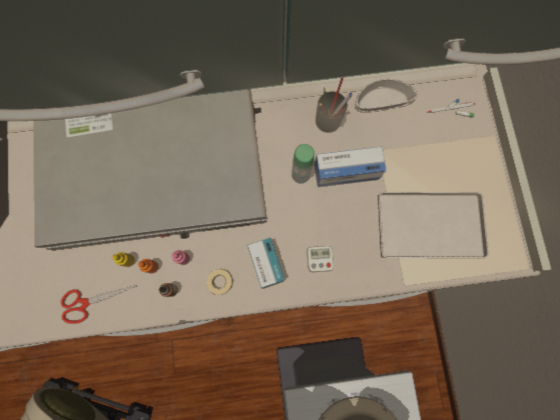

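View pics/scene0.png

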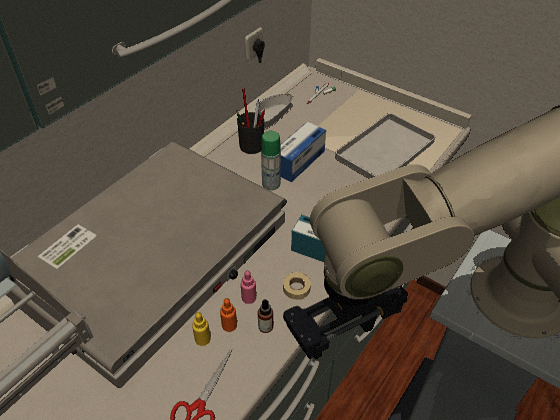

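View pics/wrist0.png

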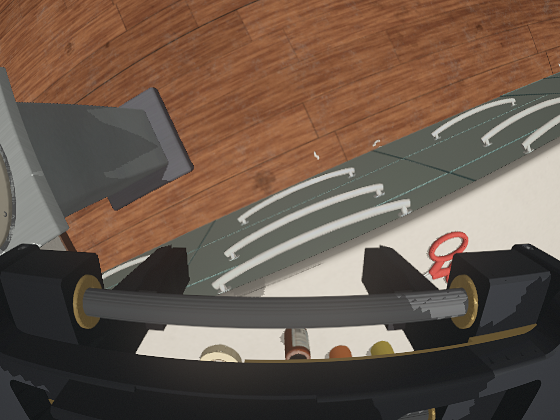

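Run:
```python
import cv2
im=cv2.imread('pics/top0.png')
a=im[180:270,365:495]; cv2.imwrite('pics/c_tray.png',cv2.resize(a,None,fx=6,fy=6,interpolation=cv2.INTER_CUBIC))
a=im[225:305,150:345]; cv2.imwrite('pics/c_row.png',cv2.resize(a,None,fx=4,fy=4,interpolation=cv2.INTER_CUBIC))
```

```text
(no output)
```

View pics/c_tray.png

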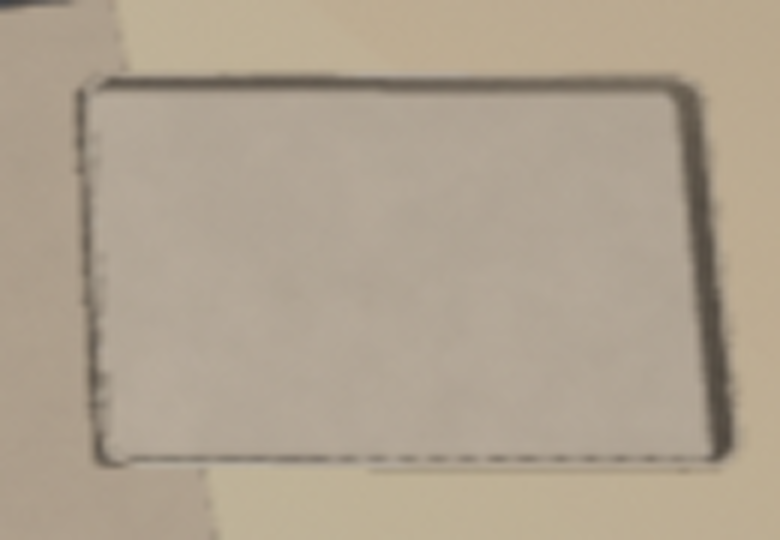

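View pics/c_row.png

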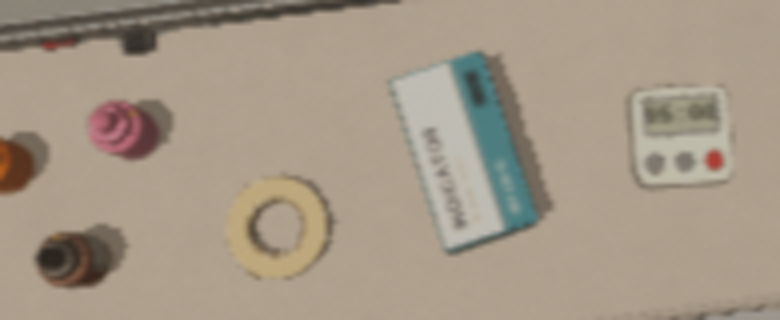

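```bash
cat >> h.py <<'E'
import json
def ray(c,u,v,z):
    d=Rc(c)@np.array([(u-c['cx'])/c['fx'],(v-c['cy'])/c['fy'],1.0]); e=np.array(c['eye']); return (e+d*(z-e[2])/d[2])
def proj(c,P):
    q=(np.atleast_2d(P)-np.array(c['eye']))@Rc(c); return np.c_[c['cx']+c['fx']*q[:,0]/q[:,2], c['cy']+c['fy']*q[:,1]/q[:,2]]
E
python3 - <<'E'
from h import *
c=arm.camera('top')
def P(pts,off,s,z): return np.array([ray(c,off[0]+p[0]/s,off[1]+p[1]/s,z)[:2] for p in pts])
L=lambda a,b:np.cross([*a,1],[*b,1])
l,t,r,b=L((80,100),(99,440)),L((110,78),(670,76)),L((699,110),(735,430)),L((120,465),(715,465))
X=lambda a,b:(lambda q:q[:2]/q[2])(np.cross(a,b))
co=[X(l,t),X(t,r),X(r,b),X(b,l)]
def rect(w4,name):
    print(name,'c',w4.mean(0).round(4)); 
    for i in range(4):
        d=w4[(i+1)%4]-w4[i]; print('  len',np.hypot(*d).round(4),'ang',np.degrees(np.arctan2(d[1],d[0])).round(2))
rect(P([(x-.0,y-.0) for x,y in co],(365-.42,180-.42),6,.026),'tray rim')
rect(P([(390,80),(480,52),(540,218),(450,252)],(150-.4,225-.4),4,.075),'carton')
rect(P([(630,88),(727,88),(733,184),(637,187)],(150-.4,225-.4),4,.017),'timer')
print(P([(278,227)],(149.6,224.6),4,.019),'tape'); print(P([(52,259)],(149.6,224.6),4,.10),'dropper')
s=arm.camera('scene')
E
```

```text
tray rim c [ 0.5039 -0.2754]
  len 0.2716 ang -97.24
  len 0.1713 ang 172.89
  len 0.272 ang 82.54
  len 0.1702 ang -7.27
carton c [0.4582 0.1635]
  len 0.0577 ang -80.0
  len 0.1073 ang -167.55
  len 0.0576 ang 102.99
  len 0.1103 ang 12.45
timer c [0.4539 0.025 ]
  len 0.0628 ang -97.46
  len 0.0617 ang 174.54
  len 0.0615 ang 84.31
  len 0.0637 ang -4.29
[[0.43019882 0.28799081]] tape
[[0.42392312 0.40972291]] dropper
```

```bash
cat >> h.py <<'E'
def box(x,y,yaw,sx,sy,z):
    a=np.radians(yaw); q=np.array([[sx,sy],[-sx,sy],[-sx,-sy],[sx,-sy]])/2
    r=q@np.array([[np.cos(a),np.sin(a)],[-np.sin(a),np.cos(a)]])+[x,y]
    return np.c_[r,np.full(4,z)]
def circ(x,y,r,z): 
    t=np.linspace(0,2*np.pi,24,endpoint=False); return np.c_[x+r*np.cos(t),y+r*np.sin(t),np.full(24,z)]
def overlay(c,polys,crop,s,f):
    x0,y0,x1,y1=crop; im=cv2.resize(c['pixels'][y0:y1,x0:x1,::-1],None,fx=s,fy=s,interpolation=cv2.INTER_CUBIC)
    for p,col in polys:
        q=(proj(c,p)-[x0,y0]+.5)*s-.5; cv2.polylines(im,[np.round(q*16).astype(np.int32)],True,col,1,cv2.LINE_AA,4)
    cv2.imwrite('pics/'+f,im)
E
cat > ov.py <<'E'
from h import *
G=(0,255,0);M=(255,0,255)
polys=[(box(.504,-.276,-7.3,.175,.275,.026),G),(box(.504,-.276,-7.3,.166,.266,.004),M),
(box(.4582,.1635,12.5,.110,.061,.075),G),(box(.4582,.1635,12.5,.110,.061,0),M),
(box(.4539,.025,-5.5,.066,.066,.017),G),(circ(.430,.288,.0325,.019),G),(circ(.424,.411,.0165,.062),G),(circ(.424,.411,.0065,.102),G),(circ(.424,.411,.0165,0),M)]
t=arm.camera('top');s=arm.camera('scene')
overlay(t,polys,(365,180,495,270),6,'o_tray.png');overlay(t,polys,(150,225,345,305),4,'o_row.png')
overlay(s,polys,(320,90,460,190),5,'o_tray_s.png');overlay(s,polys,(230,200,370,340),5,'o_row_s.png')
E
python3 ov.py; cd pics; python3 -c "
import cv2,numpy as np
a,b=[cv2.imread(f) for f in('o_tray.png','o_row.png')]
cv2.imwrite('o1.png',np.vstack([cv2.resize(a,(600,415)) ,np.zeros((5,600,3),np.uint8)]))
"
```

```text
(no output)
```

View pics/o_tray.png

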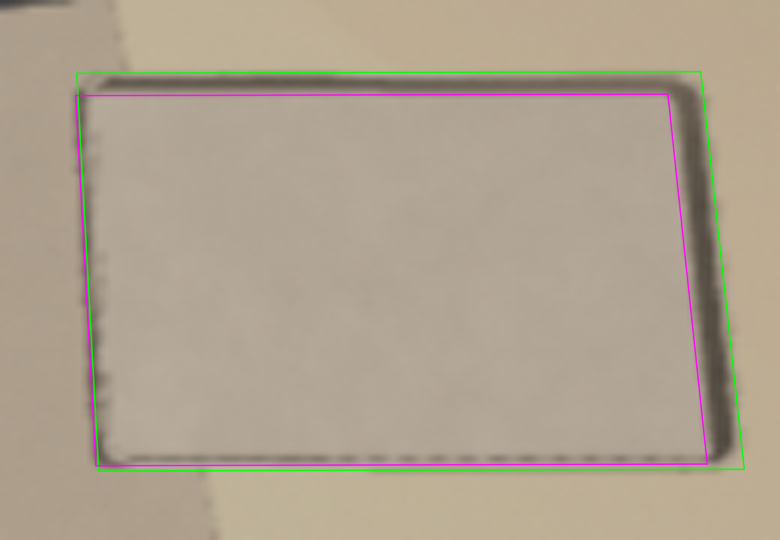

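View pics/o_row.png

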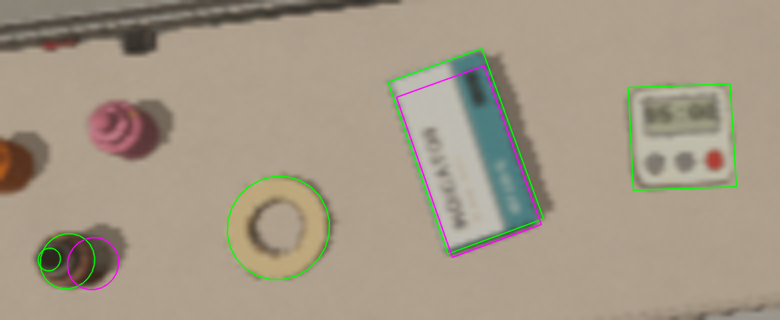

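View pics/o_tray_s.png

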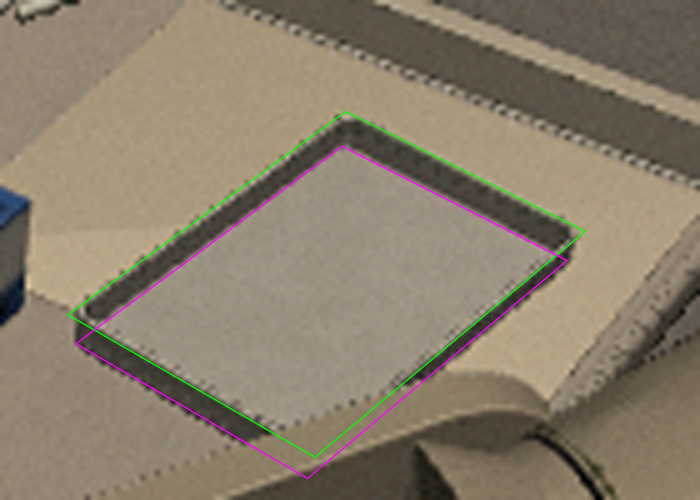

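View pics/o_row_s.png

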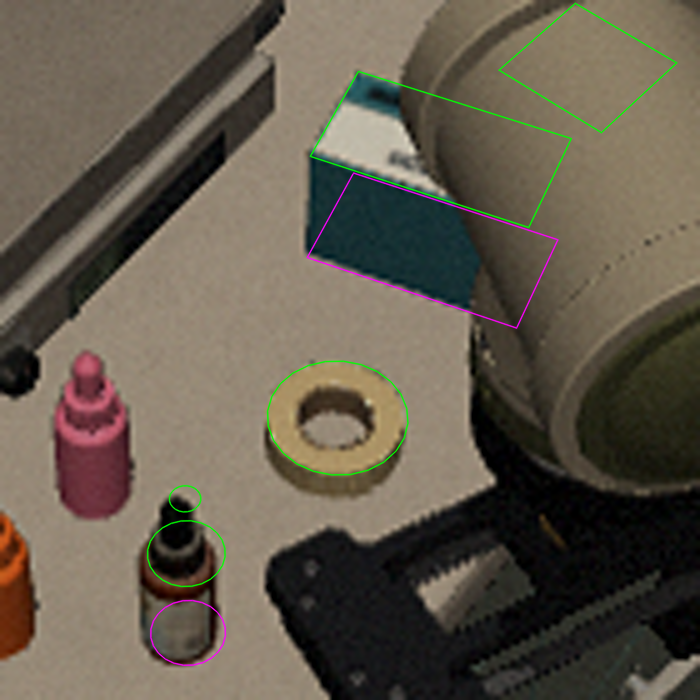

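```bash
cat >> h.py <<'E'
def delta(x,y,z,yaw):
    s=arm.sense(); r0=R.from_euler('xyz',s['orientation']); r1=R.from_euler('xyz',[np.pi,0,np.radians(yaw)])
    d=r0.inv().apply(np.array([x,y,z])-s['tcp_pos'])*1000; rv=np.degrees((r0.inv()*r1).as_rotvec())
    print('d',d.round(1),'rv',rv.round(2),'dist',np.linalg.norm(d).round(0),'| at',s['tcp_pos'].round(4),np.degrees(s['orientation']).round(2),'F',np.round(s['wrist_force'],1),'gap',round(s['finger_gap'],4),'t',s['t'])
E
python3 -c "
from h import *
delta(.4535,.025,.10,84.5)"
```

```text
d [-402.2 -314.1  138.7] rv [-0.    0.   70.99] dist 529.0 | at [0.2178 0.4777 0.2387] [-180.     -0.    155.49] F [ 0.1 -0.4  0.4] gap 0.0882 t 2.45
```

Request:
move_arm(targets=[-40, -31, 0, 0, 0, 8, -79, -62, 0, 0, 0, 16, -118, -92, 0, 0, 0, 24, -157, -122, 0, 0, 0, 32, -196, -153, 0, 0, 0, 40, -235, -183, 0, 0, 0, 48, -274, -214, 0, 0, 0, 56, -313, -244, 0, 0, 0, 64], claw=88, newtons=25)

```text
t: 3.25
tcp_pos: [0.4019, 0.1238, 0.239]
orientation: [3.141, -0.0, 1.591]
wrist_force: [0.6, 0.1, -0.1]
finger_gap: 0.0882
```

```bash
python3 -c "
from h import *
delta(.4535,.025,.10,84.5)"
```

```text
d [-99.9  49.4 139.1] rv [ 0.05 -0.01  6.65] dist 178.0 | at [0.4019 0.1238 0.239 ] [179.95  -0.    91.15] F [ 0.6  0.1 -0.1] gap 0.0882 t 3.25
```

Request:
move_arm(targets=[-33, 16, 20, 0, 0, 3, -66, 33, 50, 0, 0, 6, -100, 49, 80, 0, 0, 6.6, -100, 49, 110, 0, 0, 6.6, -100, 49, 139, 0, 0, 6.6, -100, 49, 139, 0, 0, 6.6, -100, 49, 139, 0, 0, 6.6, -100, 49, 139, 0, 0, 6.6])

```text
t: 4.05
tcp_pos: [0.4538, 0.0272, 0.1013]
orientation: [3.139, 0.0, 1.482]
wrist_force: [0.2, -0.2, -0.2]
finger_gap: 0.088
```

```bash
python3 -c "
from h import *
delta(.4535,.025,.004,84.5)
t=arm.camera('top'); overlay(t,[(box(.4539,.025,-5.5,.066,.066,.017),(0,255,0))],(260,200,380,320),6,'a1.png')
snap('wrist','a1w.png')"
```

```text
d [-2.2 -0.4 97.3] rv [0.16 0.02 0.42] dist 97.0 | at [0.4538 0.0272 0.1013] [1.7984e+02 2.0000e-02 8.4920e+01] F [ 0.2 -0.2 -0.2] gap 0.088 t 4.05
```

View pics/a1w.png

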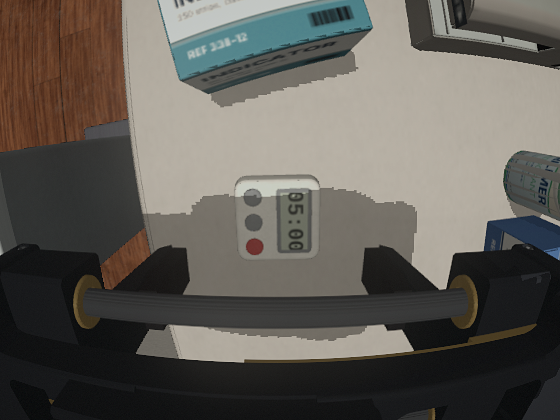

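Request:
move_arm(targets=[-1, 0, 15, 0, 0, 0.4, -2, 0, 35, 0, 0, 0.4, -2, 0, 55, 0, 0, 0.4, -2, 0, 75, 0, 0, 0.4, -2, 0, 88, 0, 0, 0.4, -2, 0, 94, 0, 0, 0.4, -2, 0, 97, 0, 0, 0.4, -2, 0, 97, 0, 0, 0.4])

```text
t: 4.95
tcp_pos: [0.4531, 0.0251, 0.0032]
orientation: [3.141, 0.0, 1.475]
wrist_force: [1.0, -0.6, -1.0]
finger_gap: 0.0882
```

Request:
move_arm(targets=[0, 0, 0, 0, 0, 0, 0, 0, 0, 0, 0, 0, 0, 0, 0, 0, 0, 0, 0, 0, 0, 0, 0, 0, 0, 0, 0, 0, 0, 0, 0, 0, 0, 0, 0, 0, 0, 0, 0, 0, 0, 0, 0, 0, 0, 0, 0, 0], claw=55, newtons=25)

```text
t: 5.75
tcp_pos: [0.4532, 0.0251, 0.0031]
orientation: [3.14, 0.0, 1.475]
wrist_force: [-0.7, -0.3, 6.2]
finger_gap: 0.0655
```

```bash
python3 -c "
from h import *
delta(.504,-.276,.15,82.7)"
```

```text
d [-294.8   79.6 -146.7] rv [0.06 0.01 1.79] dist 339.0 | at [0.4532 0.0251 0.0031] [1.7994e+02 1.0000e-02 8.4490e+01] F [-0.7 -0.3  6.2] gap 0.0655 t 5.75
```

Request:
move_arm(targets=[0, 0, -10, 0, 0, 0, 0, 0, -30, 0, 0, 0, 0, 0, -60, 0, 0, 0, -20, 5, -90, 0, 0, 0, -50, 14, -97, 0, 0, 0, -90, 24, -97, 0, 0, 0.5, -130, 35, -97, 0, 0, 1, -170, 46, -97, 0, 0, 1.5])

```text
t: 6.55
tcp_pos: [0.4821, -0.15, 0.1003]
orientation: [-3.142, -0.0, 1.448]
wrist_force: [1.0, -0.0, -0.8]
finger_gap: 0.0661
```

Request:
move_arm(targets=[-40, 11, 0, 0, 0, 0, -80, 22, 0, 0, 0, 0, -110, 30, 0, 0, 0, 0, -120, 33, 0, 0, 0, 0, -125, 34, 0, 0, 0, 0, -125, 34, 0, 0, 0, 0, -125, 34, 0, 0, 0, 0, -125, 34, 0, 0, 0, 0])

```text
t: 7.35
tcp_pos: [0.5008, -0.2756, 0.0999]
orientation: [-3.141, -0.0, 1.45]
wrist_force: [0.9, 0.4, -1.0]
finger_gap: 0.0656
```

```bash
python3 -c "
from h import *
delta(.504,-.276,.0075,82.7)"
```

```text
d [-0.   3.2 92.4] rv [-0.01 -0.01  0.36] dist 92.0 | at [ 0.5008 -0.2756  0.0999] [-1.7999e+02 -1.0000e-02  8.3060e+01] F [ 0.9  0.4 -1. ] gap 0.0656 t 7.35
```

Request:
move_arm(targets=[0, 3, 15, 0, 0, 0.3, 0, 3, 35, 0, 0, 0.3, 0, 3, 55, 0, 0, 0.3, 0, 3, 72, 0, 0, 0.3, 0, 3, 83, 0, 0, 0.3, 0, 3, 89, 0, 0, 0.3, 0, 3, 92, 0, 0, 0.3, 0, 3, 92, 0, 0, 0.3])

```text
t: 8.15
tcp_pos: [0.5039, -0.2771, 0.0078]
orientation: [3.141, 0.0, 1.443]
wrist_force: [-0.4, -0.3, 0.0]
finger_gap: 0.0655
```

```bash
python3 -c "
from h import *
delta(.504,-.276,.0075,82.7)
G=(0,255,0)
t=arm.camera('top'); overlay(t,[(box(.504,-.276,-7.3,.175,.275,.026),G),(box(.504,-.276,-7.3,.066,.066,.021),(255,0,255))],(365,180,495,270),6,'b1.png')
snap('wrist','b1w.png')"
```

```text
d [ 1.1 -0.   0.3] rv [ 0.02  0.01 -0.01] dist 1.0 | at [ 0.5039 -0.2771  0.0078] [1.7998e+02 1.0000e-02 8.2690e+01] F [-0.4 -0.3  0. ] gap 0.0655 t 8.15
```

View pics/b1w.png

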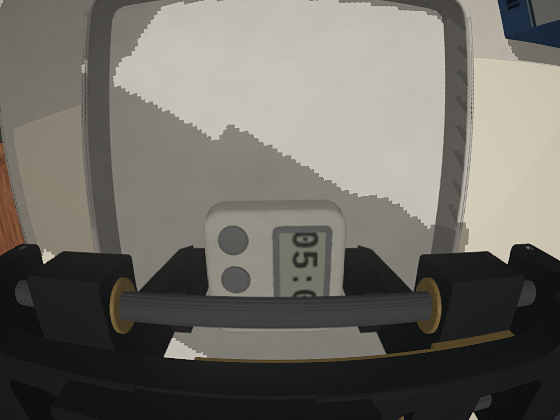

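Request:
move_arm(targets=[1, 0, 0, 0, 0, 0, 1, 0, 0, 0, 0, 0, 1, 0, 0, 0, 0, 0, 1, 0, 0.5, 0, 0, 0, 1, 0, 0.5, 0, 0, 0, 1, 0, 0.5, 0, 0, 0, 1, 0, 0.5, 0, 0, 0, 1, 0, 0.5, 0, 0, 0])

```text
t: 9.05
tcp_pos: [0.5039, -0.2761, 0.0072]
orientation: [3.142, 0.0, 1.443]
wrist_force: [-0.2, -0.9, -0.8]
finger_gap: 0.0653
```

Request:
move_arm(targets=[0, 0, 0, 0, 0, 0, 0, 0, 0, 0, 0, 0, 0, 0, 0, 0, 0, 0, 0, 0, 0, 0, 0, 0, 0, 0, 0, 0, 0, 0, 0, 0, -10, 0, 0, 0, 0, 0, -30, 0, 0, 0, 0, 0, -60, 0, 0, 0], claw=80)

```text
t: 9.85
tcp_pos: [0.5033, -0.2756, 0.0675]
orientation: [-3.14, -0.001, 1.443]
wrist_force: [0.1, 0.1, 0.1]
finger_gap: 0.0798
```

```bash
python3 -c "
from h import *
delta(.4582,.1635,.15,12.5)"
```

```text
d [ 429.9 -100.8  -81.8] rv [-1.500e-01  1.000e-02  7.019e+01] dist 449.0 | at [ 0.5033 -0.2756  0.0675] [-1.7988e+02 -8.0000e-02  8.2690e+01] F [0.1 0.1 0.1] gap 0.0798 t 9.85
```

Request:
move_arm(targets=[10, -2, -30, 0, 0, 3, 40, -9, -55, 0, 0, 11, 85, -20, -75, 0, 0, 19, 130, -30, -82, 0, 0, 27, 175, -41, -82, 0, 0, 35, 220, -52, -82, 0, 0, 43, 265, -62, -82, 0, 0, 51, 310, -73, -82, 0, 0, 59], claw=88)

```text
t: 10.65
tcp_pos: [0.4715, 0.0363, 0.1502]
orientation: [3.141, -0.001, 0.427]
wrist_force: [1.4, -1.3, 0.3]
finger_gap: 0.0876
```

```bash
python3 -c "
from h import *
delta(.4582,.1635,.15,12.5)
t=snap('top','c1.png'); G=(0,255,0)
overlay(t,[(box(.504,-.276,-7.3,.175,.275,.026),G),(box(.504,-.276,-7.3,.066,.066,.021),(255,0,255))],(365,180,495,270),6,'c1.png')
"
```

```text
d [ 4.060e+01 -1.213e+02  1.000e-01] rv [ 0.03 -0.06 11.95] dist 128.0 | at [0.4715 0.0363 0.1502] [ 1.7996e+02 -6.0000e-02  2.4450e+01] F [ 1.4 -1.3  0.3] gap 0.0876 t 10.65
```

View pics/c1.png

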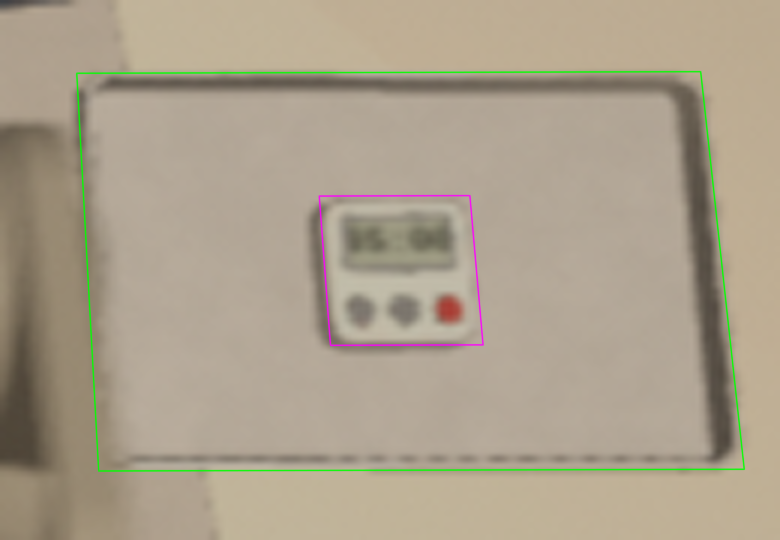

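Request:
move_arm(targets=[15, -45, 0, 0, 0, 6, 30, -90, 0, 0, 0, 11, 41, -121, 0, 0, 0, 12, 41, -121, 0, 0, 0, 12, 41, -121, 0, 0, 0, 12, 41, -121, 0, 0, 0, 12, 41, -121, 0, 0, 0, 12, 41, -121, 0, 0, 0, 12])

```text
t: 11.5
tcp_pos: [0.4586, 0.1608, 0.1493]
orientation: [3.142, -0.0, 0.221]
wrist_force: [-0.2, 0.3, -0.6]
finger_gap: 0.0881
```

```bash
python3 -c "
from h import *
delta(.4582,.1635,.038,12.5)
snap('wrist','d1.png')
"
```

```text
d [  0.2  -2.7 111.3] rv [ 0.   -0.    0.19] dist 111.0 | at [0.4586 0.1608 0.1493] [180.    -0.    12.69] F [-0.2  0.3 -0.6] gap 0.0881 t 11.5
```

View pics/d1.png

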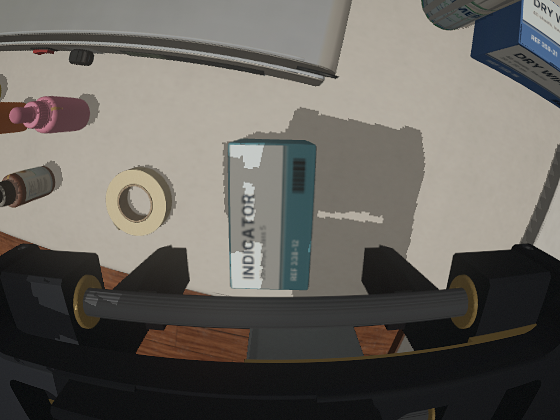

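Request:
move_arm(targets=[0, -1, 15, 0, 0, 0.2, 0, -2.7, 35, 0, 0, 0.2, 0, -2.7, 55, 0, 0, 0.2, 0, -2.7, 75, 0, 0, 0.2, 0, -2.7, 95, 0, 0, 0.2, 0, -2.7, 106, 0, 0, 0.2, 0, -2.7, 111, 0, 0, 0.2, 0, -2.7, 111, 0, 0, 0.2])

```text
t: 12.35
tcp_pos: [0.4579, 0.1641, 0.0381]
orientation: [-3.142, 0.0, 0.219]
wrist_force: [-0.4, 0.2, 1.1]
finger_gap: 0.0878
```

Request:
move_arm(targets=[0, 0, 0, 0, 0, 0, 0, 0, 0, 0, 0, 0, 0, 0, 0, 0, 0, 0, 0, 0, 0, 0, 0, 0, 0, 0, 0, 0, 0, 0, 0, 0, 0, 0, 0, 0, 0, 0, 0, 0, 0, 0, 0, 0, 0, 0, 0, 0], claw=50, newtons=25)

```text
t: 13.15
tcp_pos: [0.458, 0.1643, 0.0386]
orientation: [3.142, -0.001, 0.219]
wrist_force: [-0.8, -0.1, 6.1]
finger_gap: 0.06
```

```bash
python3 -c "
from h import *
a=np.radians(-7.3); M=np.array([[np.cos(a),-np.sin(a)],[np.sin(a),np.cos(a)]])
c=np.array([.504,-.276])
L=c+M@[0,.083]; Rr=c+M@[0,-.083]; print(L,Rr)
s=arm.sense(); b=np.radians(12.5); off=M@np.array([[np.cos(b),np.sin(b)],[-np.sin(b),np.cos(b)]])@(np.array([.4582,.1635])-s['tcp_pos'][:2]); print('off',off)
t=L-off
delta(t[0],t[1],.12,-7.3)
"
```

```text
[ 0.51454636 -0.19367276] [ 0.49345364 -0.35832724]
off [-0.00010326 -0.00078649]
d [-22.4 360.9 -81.4] rv [-0.   -0.03 19.86] dist 371.0 | at [0.458  0.1643 0.0386] [ 1.800e+02 -3.000e-02  1.256e+01] F [-0.8 -0.1  6.1] gap 0.06 t 13.15
```

Request:
move_arm(targets=[0, 0, -12, 0, 0, 0, 0, 5, -35, 0, 0, 0, 0, 20, -60, 0, 0, 1, -2, 45, -80, 0, 0, 3, -5, 80, -82, 0, 0, 5, -8, 120, -82, 0, 0, 7, -10, 160, -82, 0, 0, 9, -12, 200, -82, 0, 0, 11])

```text
t: 13.95
tcp_pos: [0.4895, -0.0351, 0.1208]
orientation: [3.142, -0.0, 0.026]
wrist_force: [0.6, 1.0, -1.2]
finger_gap: 0.0602
```

Request:
move_arm(targets=[0, 40, 0, 0, 0, 2, 0, 80, 0, 0, 0, 4, 0, 115, 0, 0, 0, 6, 0, 140, 0, 0, 0, 8, 0, 153, 0, 0, 0, 8.5, 0, 158, 0, 0, 0, 8.5, 0, 158, 0, 0, 0, 8.5, 0, 158, 0, 0, 0, 8.5])

```text
t: 14.75
tcp_pos: [0.494, -0.1904, 0.1203]
orientation: [-3.141, 0.0, -0.12]
wrist_force: [-0.3, 0.0, -2.4]
finger_gap: 0.0601
```

```bash
python3 -c "
from h import *
delta(.5146,-.1937,.0435,-7.3)
"
```

```text
d [20.9  0.8 76.8] rv [-0.02  0.02  0.45] dist 80.0 | at [ 0.494  -0.1904  0.1203] [-1.7998e+02  2.0000e-02 -6.8500e+00] F [-0.3  0.  -2.4] gap 0.0601 t 14.75
```

Request:
move_arm(targets=[8, 0, 0, 0, 0, 0.4, 16, 1, 0, 0, 0, 0.4, 21, 1, 5, 0, 0, 0.4, 21, 1, 15, 0, 0, 0.4, 21, 1, 30, 0, 0, 0.4, 21, 1, 45, 0, 0, 0.4, 21, 1, 50, 0, 0, 0.4, 21, 1, 50, 0, 0, 0.4])

```text
t: 15.55
tcp_pos: [0.5142, -0.1948, 0.0692]
orientation: [-3.141, 0.002, -0.128]
wrist_force: [-0.3, -0.8, -1.7]
finger_gap: 0.0599
```

```bash
python3 -c "
from h import *
delta(.5146,-.1937,.0430,-7.3)
snap('wrist','e1.png')
"
```

```text
d [ 0.3 -1.1 26.2] rv [-0.05  0.11 -0.03] dist 26.0 | at [ 0.5142 -0.1948  0.0692] [-1.7995e+02  1.1000e-01 -7.3300e+00] F [-0.3 -0.8 -1.7] gap 0.0599 t 15.55
```

View pics/e1.png

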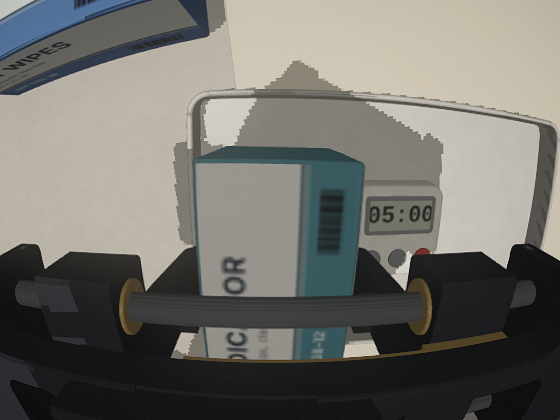

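Request:
move_arm(targets=[0, -1, 5, 0, 0, 0, 0, -1, 11, 0, 0, 0, 0, -1, 17, 0, 0, 0, 0, -1, 22, 0, 0, 0, 0, -1, 25, 0, 0, 0, 0, -1, 26, 0, 0, 0, 0, -1, 26, 0, 0, 0, 0, -1, 26, 0, 0, 0])

```text
t: 16.4
tcp_pos: [0.5149, -0.1941, 0.0444]
orientation: [3.141, -0.0, -0.128]
wrist_force: [0.4, 1.1, -1.4]
finger_gap: 0.0602
```

```bash
python3 -c "
from h import *
delta(.5146,-.1937,.0426,-7.3)
"
```

```text
d [-0.4 -0.4  1.8] rv [ 0.01 -0.02 -0.03] dist 2.0 | at [ 0.5149 -0.1941  0.0444] [ 1.7999e+02 -2.0000e-02 -7.3300e+00] F [ 0.4  1.1 -1.4] gap 0.0602 t 16.4
```

Request:
move_arm(targets=[0, 0, 0.5, 0, 0, 0, 0, 0, 1, 0, 0, 0, 0, 0, 1.5, 0, 0, 0, 0, 0, 1.5, 0, 0, 0, 0, 0, 1.5, 0, 0, 0, 0, 0, 1.5, 0, 0, 0, 0, 0, 1.5, 0, 0, 0, 0, 0, 1.5, 0, 0, 0])

```text
t: 17.2
tcp_pos: [0.5148, -0.1941, 0.0427]
orientation: [3.142, -0.0, -0.128]
wrist_force: [0.1, -0.0, -1.9]
finger_gap: 0.0599
```

Request:
move_arm(targets=[0, 0, 0, 0, 0, 0, 0, 0, 0, 0, 0, 0, 0, 0, 0, 0, 0, 0, 0, 0, 0, 0, 0, 0, 0, 0, -5, 0, 0, 0, 0, 0, -20, 0, 0, 0, 0, 0, -45, 0, 0, 0, 0, 0, -75, 0, 0, 0], claw=84)

```text
t: 18.0
tcp_pos: [0.5144, -0.1938, 0.1183]
orientation: [-3.141, 0.001, -0.128]
wrist_force: [1.5, -0.1, 0.5]
finger_gap: 0.0842
```

```bash
python3 -c "
from h import *
delta(.430,.288,.15,0)
"
```

```text
d [-145.3 -467.1  -31.1] rv [-0.04  0.08 -7.34] dist 490.0 | at [ 0.5144 -0.1938  0.1183] [-1.7996e+02  8.0000e-02 -7.3400e+00] F [ 1.5 -0.1  0.5] gap 0.0842 t 18.0
```

Request:
move_arm(targets=[-10, -20, -31, 0, 0, -1, -22, -65, -31, 0, 0, -2, -36, -112, -31, 0, 0, -3, -50, -159, -31, 0, 0, -4, -64, -206, -31, 0, 0, -5, -79, -253, -31, 0, 0, -6, -93, -300, -31, 0, 0, -7, -108, -347, -31, 0, 0, -7.3], claw=88)

```text
t: 18.8
tcp_pos: [0.4514, 0.1658, 0.1493]
orientation: [-3.141, -0.001, -0.0]
wrist_force: [0.7, -1.2, 0.2]
finger_gap: 0.088
```

```bash
python3 -c "
from h import *
delta(.430,.288,.15,0)
t=arm.camera('top'); G=(0,255,0);M=(255,0,255)
overlay(t,[(box(.504,-.276,-7.3,.175,.275,.026),G),(box(.504,-.276,-7.3,.066,.066,.021),M),(box(.5146,-.1937,-7.3,.110,.061,.079),M)],(365,180,495,270),6,'f1.png')
"
```

```text
d [ -21.4 -122.2   -0.7] rv [-0.01 -0.06 -0.01] dist 124.0 | at [0.4514 0.1658 0.1493] [-1.7999e+02 -6.0000e-02 -1.0000e-02] F [ 0.7 -1.2  0.2] gap 0.088 t 18.8
```

View pics/f1.png

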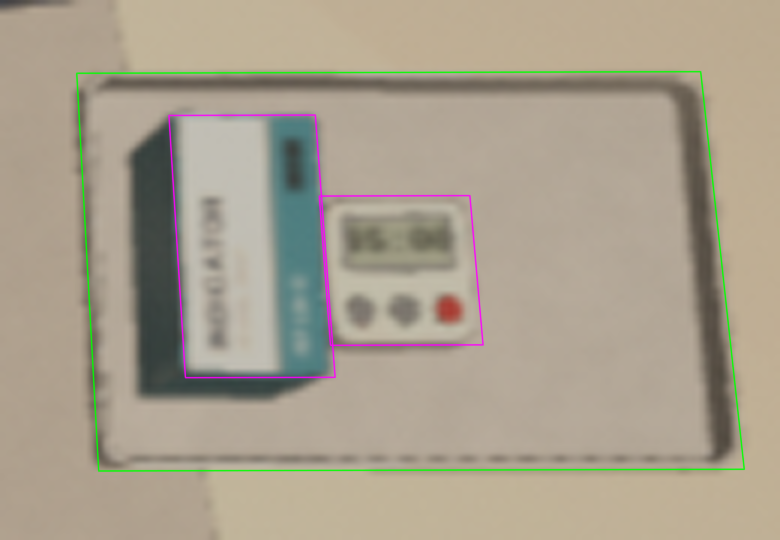

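Request:
move_arm(targets=[-8, -45, 0, 0, 0, 0, -16, -90, 0, 0, 0, 0, -21, -115, 0, 0, 0, 0, -21, -122, 0, 0, 0, 0, -21, -122, 10, 0, 0, 0, -21, -122, 30, 0, 0, 0, -21, -122, 50, 0, 0, 0, -21, -122, 50, 0, 0, 0])

```text
t: 19.65
tcp_pos: [0.4302, 0.284, 0.0963]
orientation: [3.14, 0.005, -0.002]
wrist_force: [-0.0, -0.3, 0.6]
finger_gap: 0.0877
```

```bash
python3 -c "
from h import *
delta(.430,.288,.0035,0)
snap('wrist','g1.png')
"
```

```text
d [ 0.3 -4.2 92.8] rv [ 0.11  0.27 -0.13] dist 93.0 | at [0.4302 0.284  0.0963] [ 1.7989e+02  2.7000e-01 -1.3000e-01] F [-0.  -0.3  0.6] gap 0.0877 t 19.65
```

View pics/g1.png

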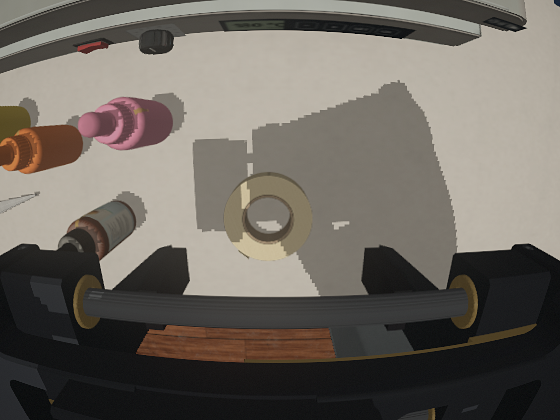

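Request:
move_arm(targets=[0, -3, 15, 0, 0, 0, 0, -4, 35, 0, 0, 0, 0, -4, 55, 0, 0, 0, 0, -4, 73, 0, 0, 0, 0, -4, 84, 0, 0, 0, 0, -4, 90, 0, 0, 0, 0, -4, 92, 0, 0, 0, 0, -4, 92, 0, 0, 0])

```text
t: 20.5
tcp_pos: [0.4314, 0.2899, 0.0072]
orientation: [-3.141, -0.001, -0.001]
wrist_force: [0.8, 0.5, 0.5]
finger_gap: 0.0878
```

```bash
python3 -c "
from h import *
delta(.430,.288,.0035,0)
"
```

```text
d [-1.4  1.9  3.7] rv [-0.02 -0.05 -0.04] dist 4.0 | at [0.4314 0.2899 0.0072] [-1.7998e+02 -5.0000e-02 -4.0000e-02] F [0.8 0.5 0.5] gap 0.0878 t 20.5
```

Request:
move_arm(targets=[-1.4, 1.5, 1, 0, 0, 0, -1.4, 1.5, 3, 0, 0, 0, -1.4, 1.5, 4, 0, 0, 0, -1.4, 1.5, 4, 0, 0, 0, -1.4, 1.5, 4, 0, 0, 0, -1.4, 1.5, 4, 0, 0, 0, -1.4, 1.5, 4, 0, 0, 0, -1.4, 1.5, 4, 0, 0, 0])

```text
t: 21.3
tcp_pos: [0.4297, 0.2884, 0.0028]
orientation: [-3.142, -0.0, -0.001]
wrist_force: [0.2, 0.0, 0.0]
finger_gap: 0.088
```

Request:
move_arm(targets=[0, 0, 0, 0, 0, 0, 0, 0, 0, 0, 0, 0, 0, 0, 0, 0, 0, 0, 0, 0, 0, 0, 0, 0, 0, 0, 0, 0, 0, 0, 0, 0, 0, 0, 0, 0, 0, 0, 0, 0, 0, 0, 0, 0, 0, 0, 0, 0], claw=50, newtons=25)

```text
t: 22.1
tcp_pos: [0.4297, 0.2884, 0.0027]
orientation: [-3.142, -0.0, -0.001]
wrist_force: [-0.3, -0.6, -0.5]
finger_gap: 0.0625
```

```bash
python3 -c "
from h import *
delta(.5146,-.1937,.15,-7.3)
"
```

```text
d [  85.2  482.  -147.3] rv [-0.   -0.    7.27] dist 511.0 | at [0.4297 0.2884 0.0027] [-1.8e+02 -0.0e+00 -3.0e-02] F [-0.3 -0.6 -0.5] gap 0.0625 t 22.1
```

Request:
move_arm(targets=[0, 0, -10, 0, 0, 0, 0, 0, -35, 0, 0, 0, 0, 0, -65, 0, 0, 0, 0, 0, -100, 0, 0, 0, 0, 0, -130, 0, 0, 0, 5, 20, -147, 0, 0, 0, 11, 50, -147, 0, 0, 1, 18, 90, -147, 0, 0, 2])

```text
t: 22.9
tcp_pos: [0.4476, 0.1981, 0.151]
orientation: [-3.141, -0.002, -0.034]
wrist_force: [2.2, -0.5, -0.5]
finger_gap: 0.0624
```

```bash
python3 -c "
from h import *
delta(.5146,-.1937,.15,-7.3)
snap('wrist','i1.png')
"
```

```text
d [ 80.3 389.3   0.9] rv [-0.04 -0.11  5.35] dist 397.0 | at [0.4476 0.1981 0.151 ] [-1.7997e+02 -1.1000e-01 -1.9500e+00] F [ 2.2 -0.5 -0.5] gap 0.0624 t 22.9
```

View pics/i1.png

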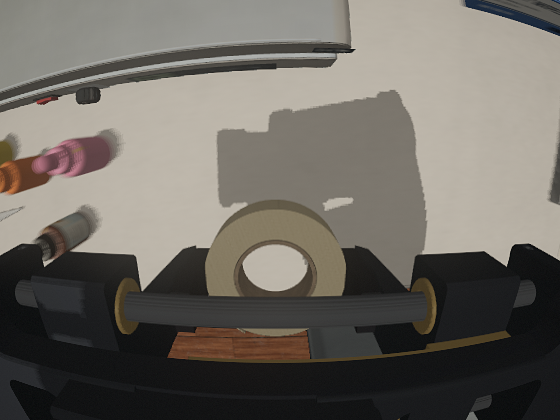

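Request:
move_arm(targets=[9, 45, 0, 0, 0, 1, 18, 90, 0, 0, 0, 2, 28, 135, 0, 0, 0, 3, 37, 180, 0, 0, 0, 4, 46, 225, 0, 0, 0, 5, 56, 270, 0, 0, 0, 5.3, 65, 315, 0, 0, 0, 5.3, 74, 360, 0, 0, 0, 5.3])

```text
t: 23.75
tcp_pos: [0.5087, -0.1659, 0.1505]
orientation: [3.141, -0.001, -0.128]
wrist_force: [0.4, 0.1, -1.2]
finger_gap: 0.0623
```

Request:
move_arm(targets=[4, 20, 0, 0, 0, 0, 6, 29, 0, 0, 0, 0, 6, 29, 0, 0, 0, 0, 6, 29, 0, 0, 0, 0, 6, 29, 0, 0, 0, 0, 6, 29, 0, 0, 0, 0, 6, 29, 0, 0, 0, 0, 6, 29, 0, 0, 0, 0])

```text
t: 24.55
tcp_pos: [0.5111, -0.1932, 0.1498]
orientation: [3.142, -0.0, -0.128]
wrist_force: [0.2, -0.1, -0.2]
finger_gap: 0.0623
```

```bash
python3 -c "
from h import *
delta(.5146,-.1937,.083,-7.3)
"
```

```text
d [ 3.6  0.  66.8] rv [ 0.   -0.   -0.01] dist 67.0 | at [ 0.5111 -0.1932  0.1498] [180.    -0.    -7.31] F [ 0.2 -0.1 -0.2] gap 0.0623 t 24.55
```

Request:
move_arm(targets=[2, 0, 5, 0, 0, 0, 3.6, 0, 15, 0, 0, 0, 3.6, 0, 30, 0, 0, 0, 3.6, 0, 45, 0, 0, 0, 3.6, 0, 55, 0, 0, 0, 3.6, 0, 60, 0, 0, 0, 3.6, 0, 62, 0, 0, 0, 3.6, 0, 62, 0, 0, 0])

```text
t: 25.35
tcp_pos: [0.5147, -0.1941, 0.0878]
orientation: [3.141, -0.0, -0.128]
wrist_force: [-0.1, -0.1, 0.5]
finger_gap: 0.0627
```

```bash
python3 -c "
from h import *
delta(.5146,-.1937,.0825,-7.3)
snap('wrist','j1.png')
"
```

```text
d [-0.1 -0.4  5.3] rv [ 0.01 -0.01 -0.04] dist 5.0 | at [ 0.5147 -0.1941  0.0878] [ 1.7999e+02 -1.0000e-02 -7.3400e+00] F [-0.1 -0.1  0.5] gap 0.0627 t 25.35
```

View pics/j1.png

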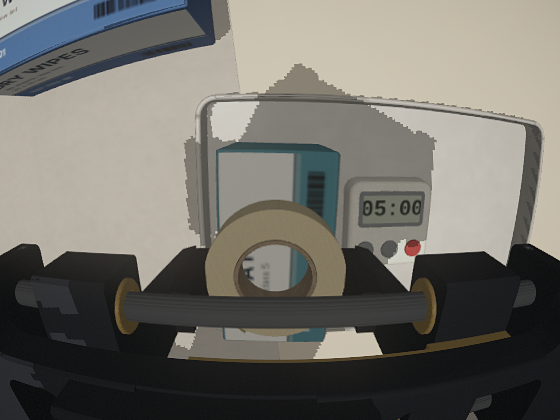

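Request:
move_arm(targets=[0, 0, 1, 0, 0, 0, 0, 0, 2, 0, 0, 0, 0, 0, 3, 0, 0, 0, 0, 0, 4, 0, 0, 0, 0, 0, 5, 0, 0, 0, 0, 0, 5.5, 0, 0, 0, 0, 0, 5.5, 0, 0, 0, 0, 0, 5.5, 0, 0, 0])

```text
t: 26.2
tcp_pos: [0.5146, -0.194, 0.0822]
orientation: [3.142, -0.0, -0.128]
wrist_force: [-0.1, -0.3, -0.1]
finger_gap: 0.0625
```

```bash
python3 -c "
from h import *
delta(.5146,-.1937,.0825,-7.3)
"
```

```text
d [-0.  -0.3 -0.3] rv [ 0.   -0.   -0.03] dist 0.0 | at [ 0.5146 -0.194   0.0822] [180.    -0.    -7.33] F [-0.1 -0.3 -0.1] gap 0.0625 t 26.2
```

Release, wait, then lift straight.

Request:
move_arm(targets=[0, 0, 0, 0, 0, 0, 0, 0, 0, 0, 0, 0, 0, 0, 0, 0, 0, 0, 0, 0, 0, 0, 0, 0, 0, 0, 0, 0, 0, 0, 0, 0, -8, 0, 0, 0, 0, 0, -25, 0, 0, 0, 0, 0, -55, 0, 0, 0], claw=84)

```text
t: 27.0
tcp_pos: [0.5139, -0.1936, 0.137]
orientation: [-3.14, 0.003, -0.128]
wrist_force: [0.1, 0.3, 0.2]
finger_gap: 0.0839
```

```bash
python3 -c "
from h import *
delta(.424,.414,.18,0)
"
```

```text
d [-166.8 -591.2  -41.7] rv [-0.09  0.16 -7.34] dist 616.0 | at [ 0.5139 -0.1936  0.137 ] [-1.7992e+02  1.6000e-01 -7.3400e+00] F [0.1 0.3 0.2] gap 0.0839 t 27.0
```

Request:
move_arm(targets=[-2, -8, -20, 0, 0, 0, -12, -45, -42, 0, 0, -1, -25, -92, -42, 0, 0, -2, -39, -139, -42, 0, 0, -3, -52, -186, -42, 0, 0, -4, -66, -233, -42, 0, 0, -5, -79, -280, -42, 0, 0, -6, -92, -327, -42, 0, 0, -7], claw=60)

```text
t: 27.8
tcp_pos: [0.4645, 0.1439, 0.1801]
orientation: [-3.142, -0.001, -0.005]
wrist_force: [0.4, 0.1, -0.7]
finger_gap: 0.0599
```

Request:
move_arm(targets=[-7, -45, 0, 0, 0, 0, -14, -90, 0, 0, 0, 0, -21, -135, 0, 0, 0, 0, -28, -180, 0, 0, 0, 0, -35, -220, 0, 0, 0, 0, -37, -232, 0, 0, 0, 0, -37, -232, 0, 0, 0, 0, -37, -232, 0, 0, 0, 0])

```text
t: 28.6
tcp_pos: [0.4297, 0.3733, 0.1794]
orientation: [3.141, -0.0, -0.006]
wrist_force: [0.3, -0.6, -0.6]
finger_gap: 0.0597
```

```bash
python3 -c "
from h import *
delta(.424,.414,.046,0)
G=(0,255,0);M=(255,0,255)
t=arm.camera('top')
overlay(t,[(box(.504,-.276,-7.3,.175,.275,.026),G),(box(.5146,-.1937,-7.3,.110,.061,.079),M),(circ(.5146,-.1937,.0315,.098),G)],(365,180,495,270),6,'k1.png')
w_=snap('wrist','k1w.png')
print([(round(d['p'],2),w(w_,d['location']).round(3).tolist()) for d in arm.mark_of('wrist','dropper')])
s=arm.camera('scene')
overlay(s,[(circ(.424,.414,.0165,.062),G),(circ(.424,.414,.0165,0),G)],(230,200,370,340),5,'k1s.png')
"
```

```text
d [ -6.  -40.8 133.4] rv [ 0.02 -0.   -0.37] dist 140.0 | at [0.4297 0.3733 0.1794] [179.98  -0.    -0.37] F [ 0.3 -0.6 -0.6] gap 0.0597 t 28.6
[(0.86, [0.499, 0.377, 0.001]), (0.77, [0.491, 0.468, -0.003]), (0.74, [0.418, 0.414, 0.0]), (0.59, [0.515, 0.518, -0.003])]
```

View pics/k1.png

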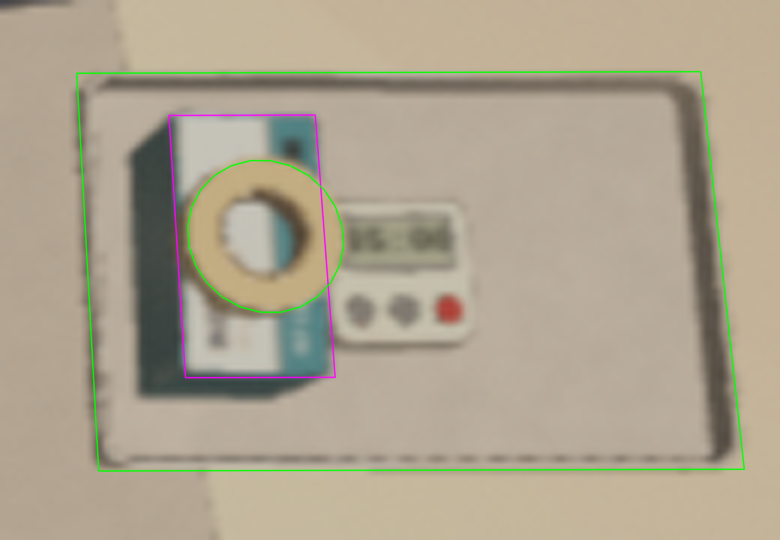

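View pics/k1w.png

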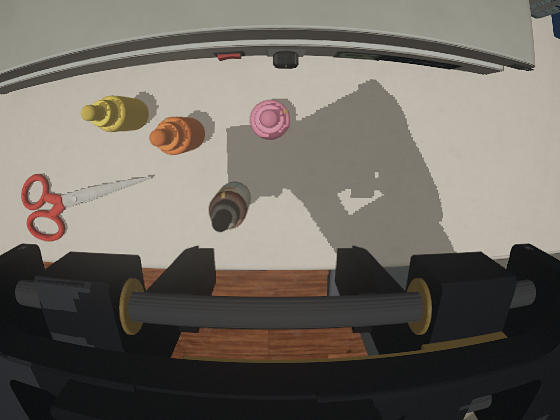

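View pics/k1s.png

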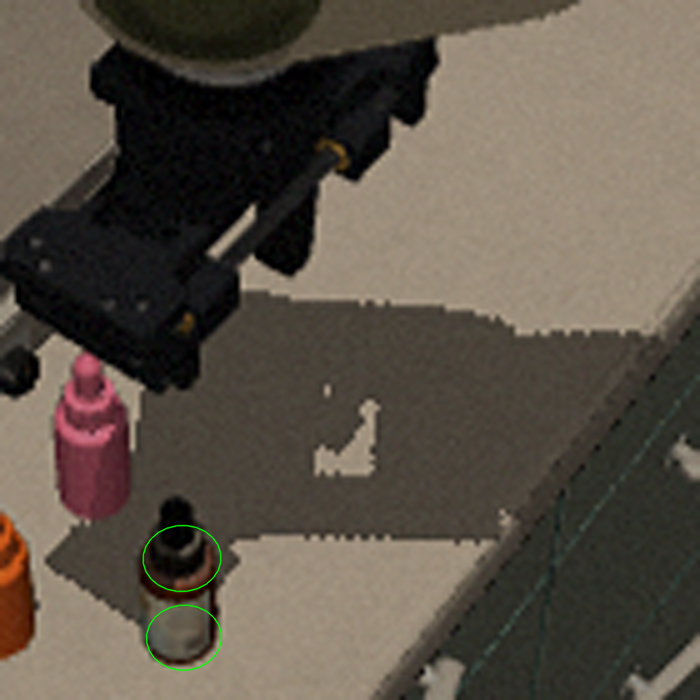

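```bash
python3 -c "
from h import *
s=arm.camera('scene'); p=proj(s,[[.424,.414,.0]])[0]; print(ray(s,p[0]-.9,p[1]-.9,0))
t=arm.camera('top'); im=t['pixels'][270:305,150:190,::-1]; cv2.imwrite('pics/k2.png',cv2.resize(im,None,fx=14,fy=14,interpolation=cv2.INTER_CUBIC))
G=(0,255,0)
overlay(t,[(circ(.4235,.414,.0165,.062),G),(circ(.4235,.414,.0065,.102),G),(circ(.4235,.414,.0165,0.0),(255,0,255))],(150,270,190,305),14,'k2.png')
"
```

```text
[0.42697307 0.41334699 0.        ]
```

View pics/k2.png

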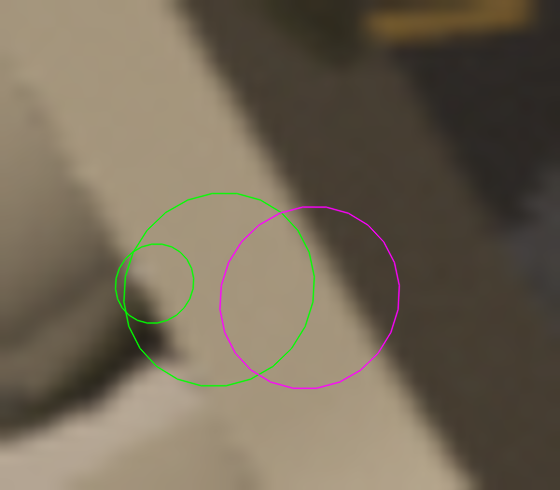

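```bash
python3 -c "
from h import *
t=arm.camera('top'); t=dict(t); t['pixels']=cv2.imread('pics/top0.png')[:,:,::-1]
G=(0,255,0);x,y=.425,.4135
overlay(t,[(circ(x,y,.0165,.062),G),(circ(x,y,.0065,.102),G),(circ(x,y,.0165,0.0),(255,0,255))],(150,270,190,305),14,'k3.png')
"
```

```text
(no output)
```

View pics/k3.png

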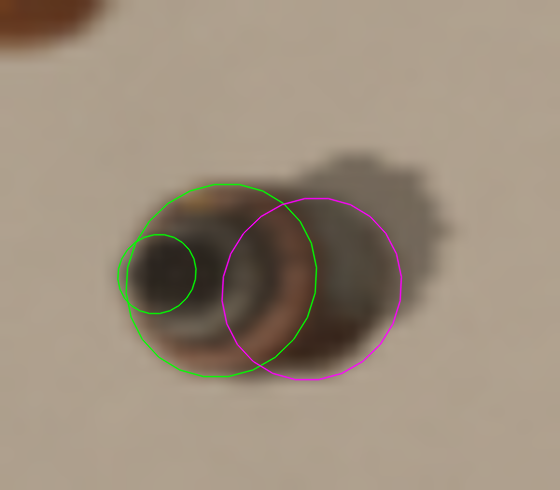

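Request:
move_arm(targets=[-4.7, -25, 0, 0, 0, -0.4, -4.7, -40, 0, 0, 0, -0.4, -4.7, -40, 15, 0, 0, -0.4, -4.7, -40, 40, 0, 0, -0.4, -4.7, -40, 65, 0, 0, -0.4, -4.7, -40, 65, 0, 0, -0.4, -4.7, -40, 65, 0, 0, -0.4, -4.7, -40, 65, 0, 0, -0.4])

```text
t: 29.75
tcp_pos: [0.4256, 0.4146, 0.1158]
orientation: [-3.14, -0.002, 0.001]
wrist_force: [0.4, -0.5, -0.6]
finger_gap: 0.0599
```

```bash
python3 -c "
from h import *
delta(.425,.413,.046,0)
snap('wrist','l1.png');snap('scene','l1s.png')
"
```

```text
d [-0.8  1.7 69.8] rv [-0.08 -0.12  0.06] dist 70.0 | at [0.4256 0.4146 0.1158] [-1.7992e+02 -1.2000e-01  6.0000e-02] F [ 0.4 -0.5 -0.6] gap 0.0599 t 29.75
```

View pics/l1.png

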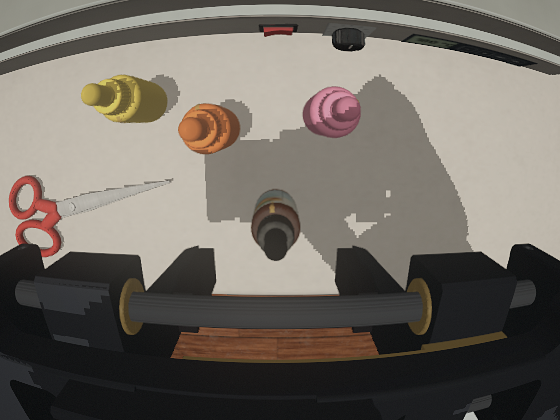

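Centred between the fingers (teat at column 275, fingers 215/337). Descend.

Request:
move_arm(targets=[-0.6, 1, 10, 0, 0, 0, -0.6, 1, 22, 0, 0, 0, -0.6, 1, 36, 0, 0, 0, -0.6, 1, 50, 0, 0, 0, -0.6, 1, 60, 0, 0, 0, -0.6, 1, 66, 0, 0, 0, -0.6, 1, 69, 0, 0, 0, -0.6, 1, 69, 0, 0, 0])

```text
t: 30.65
tcp_pos: [0.4244, 0.4133, 0.045]
orientation: [3.141, 0.0, 0.001]
wrist_force: [0.4, 0.1, -0.2]
finger_gap: 0.0597
```

```bash
python3 -c "
from h import *
delta(.425,.413,.046,0)
"
```

```text
d [ 0.6  0.3 -1. ] rv [0.01 0.01 0.07] dist 1.0 | at [0.4244 0.4133 0.045 ] [1.7999e+02 1.0000e-02 7.0000e-02] F [ 0.4  0.1 -0.2] gap 0.0597 t 30.65
```

Request:
move_arm(targets=[0, 0, 0, 0, 0, 0, 0, 0, 0, 0, 0, 0, 0, 0, 0, 0, 0, 0, 0, 0, 0, 0, 0, 0, 0, 0, 0, 0, 0, 0, 0, 0, 0, 0, 0, 0, 0, 0, 0, 0, 0, 0, 0, 0, 0, 0, 0, 0], claw=20, newtons=20)

```text
t: 31.45
tcp_pos: [0.4245, 0.4134, 0.0454]
orientation: [-3.141, -0.0, 0.001]
wrist_force: [-0.2, -0.1, 2.5]
finger_gap: 0.0313
```

```bash
python3 -c "
from h import *
delta(.4935,-.3583,.18,-7.3)
snap('wrist','m1.png')
"
```

```text
d [  68.1  771.8 -134.8] rv [-0.02 -0.02  7.37] dist 786.0 | at [0.4245 0.4134 0.0454] [-1.7998e+02 -3.0000e-02  7.0000e-02] F [-0.2 -0.1  2.5] gap 0.0313 t 31.45
```

View pics/m1.png

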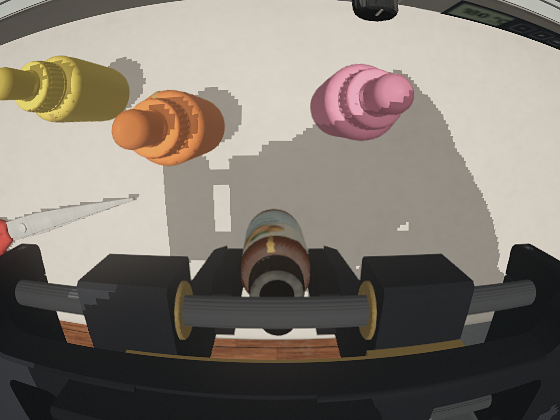

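Request:
move_arm(targets=[0, 0, -8, 0, 0, 0, 0, 0, -25, 0, 0, 0, 0, 0, -50, 0, 0, 0, 0, 0, -80, 0, 0, 0, 0, 0, -110, 0, 0, 0, 1, 10, -130, 0, 0, 0, 3, 30, -135, 0, 0, 0, 5, 60, -135, 0, 0, 0])

```text
t: 32.3
tcp_pos: [0.4295, 0.3533, 0.1815]
orientation: [-3.141, -0.002, 0.003]
wrist_force: [0.3, 1.1, -0.5]
finger_gap: 0.0311
```

Request:
move_arm(targets=[4, 40, 0, 0, 0, 1, 7, 80, 0, 0, 0, 2, 11, 120, 0, 0, 0, 3, 14, 160, 0, 0, 0, 4, 18, 200, 0, 0, 0, 21, 21, 240, 0, 0, 0, 6, 25, 280, 0, 0, 0, 7, 28, 320, 0, 0, 0])

```text
schema error: expected a multiple of 6 numbers
```

```bash
python3 -c "
from h import *
delta(.4935,-.3583,.18,-7.3)
"
```

```text
d [ 62.2 711.8   0.9] rv [-0.06 -0.09  7.45] dist 715.0 | at [0.4295 0.3533 0.1815] [-1.7994e+02 -1.0000e-01  1.5000e-01] F [ 0.3  1.1 -0.5] gap 0.0311 t 32.3
```

I miscounted that list, and it was refused whole with no motion. I'll resend it correctly.

Request:
move_arm(targets=[3, 35, 0, 0, 0, 0, 7, 75, 0, 0, 0, 1, 10, 115, 0, 0, 0, 2, 14, 155, 0, 0, 0, 3, 17, 195, 0, 0, 0, 4, 20, 235, 0, 0, 0, 5, 24, 275, 0, 0, 0, 6, 28, 315, 0, 0, 0, 7])

```text
t: 33.1
tcp_pos: [0.4575, 0.0368, 0.1806]
orientation: [3.142, -0.0, -0.122]
wrist_force: [0.6, -0.6, -1.5]
finger_gap: 0.0314
```

```bash
python3 -c "
from h import *
delta(.4935,-.3583,.18,-7.3)
"
```

```text
d [ 83.7 387.8   0.6] rv [ 0.   -0.01  0.33] dist 397.0 | at [0.4575 0.0368 0.1806] [ 1.80e+02 -1.00e-02 -6.97e+00] F [ 0.6 -0.6 -1.5] gap 0.0314 t 33.1
```

Request:
move_arm(targets=[9, 40, 0, 0, 0, 0.3, 17, 80, 0, 0, 0, 0.3, 26, 120, 0, 0, 0, 0.3, 35, 160, 0, 0, 0, 0.3, 43, 200, 0, 0, 0, 0.3, 52, 240, 0, 0, 0, 0.3, 60, 280, 0, 0, 0, 0.3, 69, 320, 0, 0, 0, 0.3])

```text
t: 33.9
tcp_pos: [0.4873, -0.2892, 0.1805]
orientation: [-3.141, 0.0, -0.126]
wrist_force: [0.3, 0.4, -0.2]
finger_gap: 0.0308
```

Request:
move_arm(targets=[6, 30, 0, 0, 0, 0, 11, 50, 0, 0, 0, 0, 14, 64, 0, 0, 0, 0, 14, 66, 5, 0, 0, 0, 14, 66, 25, 0, 0, 0, 14, 66, 50, 0, 0, 0, 14, 66, 70, 0, 0, 0, 14, 66, 70, 0, 0, 0])

```text
t: 34.7
tcp_pos: [0.4922, -0.353, 0.1075]
orientation: [-3.138, 0.004, -0.126]
wrist_force: [0.6, -0.2, -0.9]
finger_gap: 0.0315
```

```bash
python3 -c "
from h import *
delta(.4935,-.3583,.0495,-7.3)
snap('wrist','n1.png')
"
```

```text
d [ 2.2  5.3 58. ] rv [-0.21  0.26  0.1 ] dist 58.0 | at [ 0.4922 -0.353   0.1075] [-179.79    0.26   -7.2 ] F [ 0.6 -0.2 -0.9] gap 0.0315 t 34.7
```

View pics/n1.png

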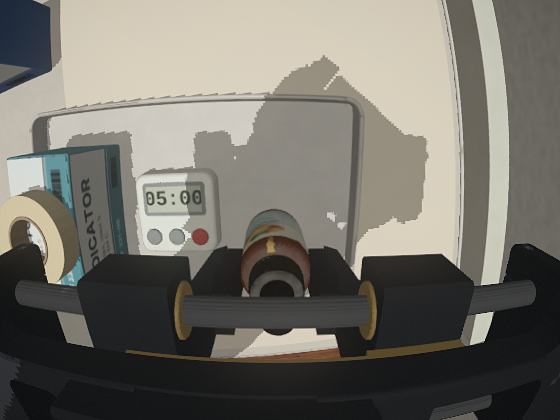

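Request:
move_arm(targets=[1, 3, 5, 0, 0, 0, 2, 5, 12, 0, 0, 0, 2, 5, 22, 0, 0, 0, 2, 5, 34, 0, 0, 0, 2, 5, 44, 0, 0, 0, 2, 5, 49, 0, 0, 0, 2, 5, 51, 0, 0, 0, 2, 5, 51, 0, 0, 0])

```text
t: 35.55
tcp_pos: [0.4946, -0.3601, 0.0591]
orientation: [-3.141, 0.0, -0.126]
wrist_force: [1.3, -0.0, -0.3]
finger_gap: 0.0316
```

```bash
python3 -c "
from h import *
delta(.4935,-.3583,.0495,-7.3)
"
```

```text
d [-1.3 -1.6  9.6] rv [-0.01  0.    0.07] dist 10.0 | at [ 0.4946 -0.3601  0.0591] [-179.99    0.     -7.23] F [ 1.3 -0.  -0.3] gap 0.0316 t 35.55
```

Request:
move_arm(targets=[-1, -1, 2, 0, 0, 0, -1.5, -1.6, 4, 0, 0, 0, -1.5, -1.6, 6, 0, 0, 0, -1.5, -1.6, 8, 0, 0, 0, -1.5, -1.6, 9, 0, 0, 0, -1.5, -1.6, 9.3, 0, 0, 0, -1.5, -1.6, 9.3, 0, 0, 0, -1.5, -1.6, 9.3, 0, 0, 0])

```text
t: 36.35
tcp_pos: [0.4933, -0.3584, 0.05]
orientation: [3.142, -0.0, -0.126]
wrist_force: [0.1, 0.6, -1.2]
finger_gap: 0.0314
```

```bash
python3 -c "
from h import *
delta(.4935,-.3583,.0495,-7.3)
"
```

```text
d [ 0.2 -0.1  0.5] rv [ 0.   -0.    0.06] dist 1.0 | at [ 0.4933 -0.3584  0.05  ] [180.    -0.    -7.24] F [ 0.1  0.6 -1.2] gap 0.0314 t 36.35
```

Down the last 0.5 mm, release moderately, then rise straight up.

Request:
move_arm(targets=[0, 0, 0.5, 0, 0, 0, 0, 0, 0.5, 0, 0, 0, 0, 0, 0.5, 0, 0, 0, 0, 0, 0.5, 0, 0, 0, 0, 0, 0.5, 0, 0, 0, 0, 0, 0.5, 0, 0, 0, 0, 0, 0.5, 0, 0, 0, 0, 0, 0.5, 0, 0, 0])

```text
t: 37.15
tcp_pos: [0.4933, -0.3583, 0.0494]
orientation: [3.142, 0.0, -0.126]
wrist_force: [-0.5, -0.2, -0.8]
finger_gap: 0.0315
```

Request:
move_arm(targets=[0, 0, 0, 0, 0, 0, 0, 0, 0, 0, 0, 0, 0, 0, 0, 0, 0, 0, 0, 0, 0, 0, 0, 0, 0, 0, 0, 0, 0, 0, 0, 0, -5, 0, 0, 0, 0, 0, -15, 0, 0, 0, 0, 0, -35, 0, 0, 0], claw=55)

```text
t: 37.95
tcp_pos: [0.4929, -0.358, 0.0845]
orientation: [-3.14, 0.001, -0.126]
wrist_force: [0.6, 0.4, -0.2]
finger_gap: 0.0551
```

Request:
move_arm(targets=[0, 0, -30, 0, 0, 0, 0, 0, -60, 0, 0, 0, 0, 0, -90, 0, 0, 0, 0, 0, -120, 0, 0, 0, 0, -30, -130, 0, 0, 0, 0, -75, -130, 0, 0, 0, 0, -120, -130, 0, 0, 0, 0, -165, -130, 0, 0, 0])

```text
t: 38.75
tcp_pos: [0.514, -0.193, 0.2155]
orientation: [3.141, -0.001, -0.127]
wrist_force: [1.0, 0.3, 0.5]
finger_gap: 0.0549
```

Request:
move_arm(targets=[0, -45, 0, 0, 0, 0, 0, -90, 0, 0, 0, 0, 0, -135, 0, 0, 0, 0, 0, -180, 0, 0, 0, 0, 0, -225, 0, 0, 0, 0, 0, -270, 0, 0, 0, 0, 0, -300, 0, 0, 0, 0, 0, -300, 0, 0, 0, 0])

```text
t: 39.55
tcp_pos: [0.5517, 0.1062, 0.2153]
orientation: [-3.141, -0.001, -0.122]
wrist_force: [0.2, -0.5, 0.0]
finger_gap: 0.0548
```

```bash
python3 -c "
from h import *
G=(0,255,0);M=(255,0,255)
P=[(box(.504,-.276,-7.3,.175,.275,.026),G),(box(.504,-.276,-7.3,.066,.066,.021),M),(box(.5146,-.1937,-7.3,.110,.061,.079),M),(circ(.5146,-.1937,.0315,.098),G),(circ(.4935,-.3583,.0165,.066),G),(circ(.4935,-.3583,.0065,.106),G),(circ(.4935,-.3583,.0165,.004),M)]
t=snap('top','p_top.png');s=snap('scene','p_scene.png')
overlay(t,P,(365,180,495,270),6,'p1.png');overlay(s,P,(320,90,460,190),5,'p1s.png')
for n,c in(('top',t),('scene',s)):
  for l in ['tray','small_carton','tape_roll','timer','dropper','long_carton','spray_can']:
    print(n,l,[(round(d['p'],2),w(c,d['location']).round(3).tolist()) for d in arm.mark_of(n,l)])
print(arm.sense()['t'],arm.sense()['tcp_pos'])
"
```

```text
top tray [(0.76, [0.503, -0.276, 0.002])]
top small_carton [(0.64, [0.515, -0.192, 0.005]), (0.49, [0.513, -0.193, 0.081])]
top tape_roll [(0.97, [0.515, -0.191, 0.078])]
top timer [(0.55, [0.503, -0.278, 0.007])]
top dropper [(0.81, [0.494, -0.354, 0.002]), (0.79, [0.504, 0.378, -0.002]), (0.62, [0.492, 0.464, 0.001]), (0.55, [0.514, 0.52, 0.0])]
top long_carton [(0.73, [0.679, -0.082, -0.001]), (0.34, [0.503, -0.279, 0.003])]
top spray_can []
scene tray [(0.73, [0.505, -0.275, 0.002])]
scene small_carton [(0.7, [0.515, -0.196, 0.004])]
scene tape_roll [(0.67, [0.515, -0.192, 0.083])]
scene timer [(0.53, [0.502, -0.28, 0.0])]
scene dropper [(0.86, [0.502, 0.377, 0.002]), (0.82, [0.492, 0.459, 0.001]), (0.81, [0.517, 0.516, 0.0]), (0.6, [0.494, -0.358, 0.004])]
scene long_carton [(0.96, [0.681, -0.082, -0.001]), (0.66, [0.687, 0.036, 0.001])]
scene spray_can [(0.59, [0.688, 0.035, -0.002])]
40.35 [0.55186608 0.10294918 0.21441129]
```

View pics/p1.png

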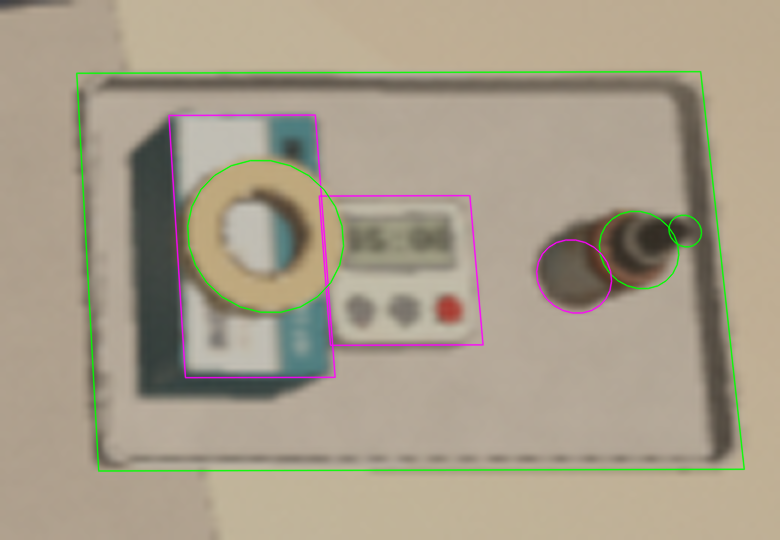

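View pics/p1s.png

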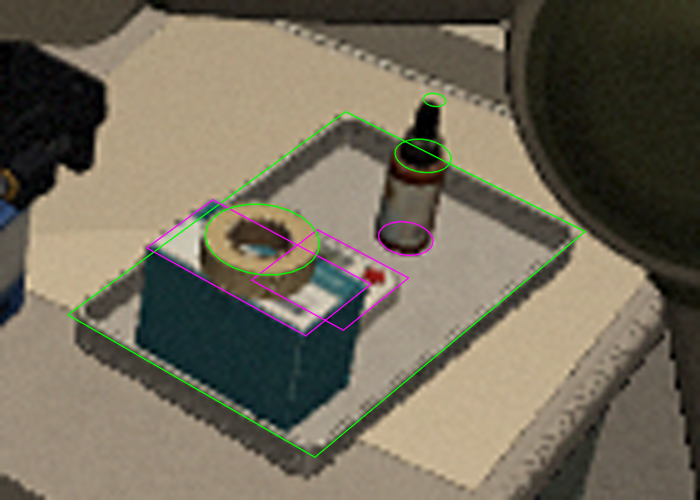

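View pics/p_top.png

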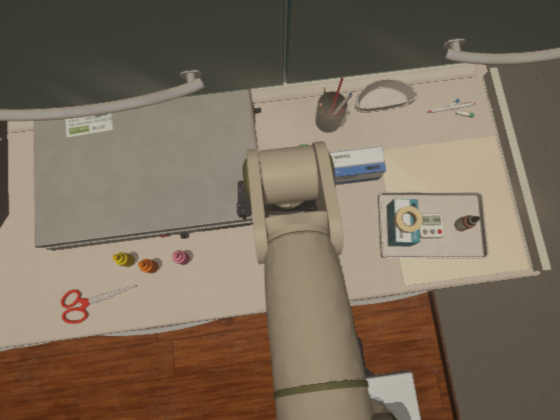

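```bash
python3 -c "
from plant import arm
print(arm.hand_in(), arm.sense()['t'])"
```

```text
the job is handed in; nothing more can be done
the job is handed in; nothing more can be done
```

I laid out the test set in the tray in the order asked and handed the job in at about 40 s of the 120 s. The order was timer, small carton, tape on the carton, then the brown dropper.

**Last checks (top and scene pictures, after release, gripper clear):**
- **Timer:** in the middle of the tray and square with it. My outline overlays fit to about 1–2 mm. The networks put it 2–5 mm further right than the tray centre, which is close to their stated accuracy.
- **Small carton:** upright, 83 mm left of the tray centre, long side running front to back, again within about 1–2 mm.
- **Tape:** flat and central on the carton.
- **Dropper:** upright, 83 mm right of the tray centre. The top-view network put it about 4 mm nearer the timer. The scene-view network and my overlays agreed with the target to about 1–2 mm.
- **Bystanders:** the long carton and look-alikes read within a few millimetres of their starting places. I confirmed the spray can only in the scene view, because the arm blocked the top view.

One move call was refused because I miscounted the numbers in it. The arm did not move, and I resent it correctly. No reading showed a high force.

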